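# Refit the crank of a hand coffee grinder

## Robot

A 6-joint arm with a two-finger parallel gripper is mounted at the origin on a cart in front of the work surface, level with it; the furniture and walls round the work are solid. World frame = base frame: x ahead of the robot, y to its left, z up, the work surface at z = 0. Lengths are in m, angles in rad, forces in N, time in s.
With the tool pointing down it reaches from about 0.375 to 0.9 m from the base axis. Payload 3.1 kg.
Tool frame: the origin (TCP) lies at the very end of the fingers, on their centre line; the grasp point (between the pads) lies 19 mm behind it; z points along the fingers, y is the line along which they close (so a half turn about z gives the same grasp; the last joint's range is limited). The gripper opens to 85 mm and grips with 20 to 120 N. Pads are 22 mm wide; open, the fingers measure 114 mm over their backs; the gripper's body (76 mm by 85 mm) begins 54 mm behind the grasp point. The pads swing forward as they close: fully open they stand 13 mm farther back than shut.
Start: joints at [-1.304, 0.527, 1.433, -0, 1.181, -0.178], TCP at [0.27, -0.564, 0.231] pointing down, gripper open.
Joint ranges: [-3.08, 3.08], [-0.75, 2.2], [0.22, 2.44], [-1.43, 4.57], [0, 2.65], [-2.85, 2.85]. Speed limits (rad/s): [2.79, 2.79, 3.14, 3.14, 3.14, 3.14].

## Interface

Orientations are given as a unit quaternion [x, y, z, w].
In Python, from station import sense, snapshot, camera_params, sign_off gives the robot as it stands.
- The arm moves only by the shell command python3 -m handwheel 'ROWS' [OPENING] [FORCE]. ROWS is JSON, a list that holds one entry, the list of rows, each a list of 4 numbers: the shift along the tool's x, y, z in units of 25 mm (1.0 is 25 mm), then the turn about the tool's z in units of 6 degrees (1.0 is 6 degrees). A call has 1 to 20 rows; each row shifts and turns the commanded pose from where the row before left it, along the tool's axes as they then stand; what a row does not reach is not made up. A row lasts 1/8 s, in which the tool goes at most 62.5 mm and 10.7 degrees, less where a joint would pass 70% of its speed; a pose out of reach is approached as far as the arm can. A call is refused whole if a number of a shift passes 1 or a number of a turn 1, either way. A call with a gripper value outside its range is refused whole. OPENING is the finger opening in mm, from 0 to 85.4, set as the call begins (- or left out, the last holds). The fingers move at their own pace and stop on an object; FORCE is the grip in N (left out, the last holds). Time passes only in rows, so rows that do not move let the fingers close. It gives the time, the measured TCP pose, the force, the opening and the grip force at its end, in the units of the state.
- sense(): the state, without advancing time (a new reading comes with each control period).
- snapshot(name): name is "side" or "top"; returns (picture, depth): 400x640x3 uint8, red, green, blue; 400x640 float32, m along the optical axis (not along the pixel's ray), 0 where there is no reading.
- camera_params(name): a dict with "mtx" (3x3 intrinsics, pixels), "extrinsics" (4x4, takes a point from camera to world coordinates). Camera axes: x right, y up, looking along -z (the intrinsics and any distortion apply to the point x, -y, -z); pixel columns grow to the right and rows downward; lengths in m; the calibration is good to about 2 mm. A picture is of the moment at which its call begins. camera_params takes no time and is no camera call.
- sign_off(): hands the job in; it is judged then, once.
The state is a dict: "t": time; "q": joint angles; "qd": joint speeds; "tau": joint torques, N m; "tcp_pos": TCP position; "tool_rot": TCP orientation; "force": force on the tool from outside, world axes, zero at the start; "ft_torque": the same for the moment, N m; "finger_gap": opening from 0.0 (shut) to 1.0 (fully open); "gripper_force": force on a finger pad.
Only numpy, scipy, OpenCV 4.12 (cv2) and the standard library are available. Lean on these libraries where they do the work, as an engineer would, in place of code of your own. Each camera call takes 0.05 s, during which the arm holds its last target. There are 200 camera calls.

## Task

The hand coffee grinder has been cleaned and its crank stands on the worktop. Push the crank's cap gently onto the grinder's shaft, turning it slowly until its slots find the cross pin and it drops fully home on the rim, then wind it a good quarter turn clockwise (seen from above) to check that the burrs turn with it. Leave the crank on the grinder, let go, and do not disturb the bottle, kitchen roll, mug and jars that stand near.

Things in the scene. Friction and masses are not known exactly. Their poses are not given: they have to be found in the camera images.
- crank: The loose crank, 0.19-0.32 kg, upright on its cap. Origin: cap axis at its lower edge; z up, x along the arm to the knob. Dark steel cap 65 mm wide, 26 mm high, open below: skirt inner diameter 59 mm, ceiling at z = 18 mm. Inside, down to z = 0, four square dogs (30 mm over all) leave a cross-shaped slot 10 mm wide along x and y; a 14 mm wide bore goes on up to z = 32 mm.
- crank_hub (a point): Grip point of the crank, on the cap's axis 46 mm above its lower edge, axes as the crank. Square hub 28 x 28 mm, z = 26 to 59 mm from the crank's origin; hold it by the two flat sides that face the crank's y, fingertips no lower than z = 27 mm. From its +x side the steel arm leaves, 13 mm wide, z = 50 to 56 mm.
- crank_knob (a point): Middle of the upright wooden knob at the end of the crank's arm, 118 mm from the cap's axis: 28 mm in diameter, z = 60 to 100 mm above the crank's origin. The knob does not spin. The outermost point of the crank is 132 mm from the cap's axis.
- grinder: Hand coffee grinder: slim upright steel cylinder 56 to 62 mm in diameter, 160 mm tall to its rim, on a black rubber suction foot 114 mm in diameter that holds it fast to the worktop; it cannot move. Origin: centre of the foot's underside, z up; a small black lever sticks out of the foot to -x, 75 mm from the axis.
- grinder_rim (a point): Centre of the grinder's open top, level with its rim (outer diameter 53 mm, inner 47 mm), 160 mm above the worktop; z up. The drive shaft stands on this axis. Fully home, the cap's ceiling rests on the rim, its skirt round the outside, and the crank's origin is 18 mm below this point.
- pin_top (a point): On the shaft's axis, 2 mm below the rim: top of the level cross pin (6 mm thick, 37 mm long) through the shaft. The shaft, 10 mm thick, goes on 14 mm up, its tip tapered to 6 mm. The cap's dogs rest on the pin at this height until turned to within about 7 degrees of a slot (every 90), then it drops 16 mm. The pin's direction varies and is not reported: feel for it or look.
- burr (a joint): How far the burrs and their shaft have been turned since the start, rad: 0 at the start, growing clockwise as seen from above. It says nothing of where the cross pin points. Turns without end against a stiff friction of 0.22 N m, so the shaft stays put while the cap is pushed lightly (5 to 10 N) and turned on the pin, and stays where it is left.
- olive_oil: Dark green oil bottle, 62 mm in diameter, 267 mm tall, loose, 118 to 136 mm from the grinder's axis, so the crank's arm cannot pass through it. Origin: centre of its underside, z up.
- kitchen_roll: White kitchen roll on its stand, 133 mm in diameter, 232 mm tall, loose, 166 to 183 mm from the grinder's axis; the crank's arm cannot pass through it either. Origin: centre of its underside, z up.
- mug: Green and white mug, 90 mm in diameter (122 mm with its handle), 107 mm tall, standing loose. It and the crank swap places, left and right in front, from one start to another. Origin: centre of its underside, z up.
- jam_jar: Jam jar, 68 mm in diameter, 84 mm tall, loose, beside the crank's arm at the start. Origin: centre of its underside, z up.
- spice_jar: Spice jar with a green lid, 46 mm in diameter, 106 mm tall, loose, on the other side of the crank's arm at the start. Origin: centre of its underside, z up.
Not all that is in view belongs to the job. Leave any yellow look-alike of the jam_jar alone.

How it is judged:
On the way, in this order (a step that is already met when the one before it is completed fails the run):
1. the crank's cap is fully home on the grinder's rim, level (z of crank in the frame of grinder_rim below -0.016 m and horizontal distance between crank and grinder_rim below 0.004 m and angle between crank's own z axis and vertical below 0.06 rad), for 0.2 s.
2. with the cap home, the burrs have been wound clockwise by at least 1.1 rad since the start (all of step 1 and value of joint burr above 1.1 rad), for 0.2 s.
At the end, for the whole second after the job is handed in: Cap home: crank origin at least 16 mm below the rim (18 is fully down), within 4 mm of its axis, level to 0.06 rad, at rest; burrs at least 1.1 rad clockwise of their start; bottle, roll, mug and both jars upright (0.2 rad) within 30 mm of their places (all of step 2 and linear speed of crank below 0.02 m/s and angular speed of crank below 0.1 rad/s and distance of each of olive_oil, kitchen_roll, mug, jam_jar, spice_jar from where it was at the start of the episode below 0.03 m and angle between each of olive_oil, kitchen_roll, mug, jam_jar, spice_jar's own z axis and vertical below 0.2 rad); the robot touches nothing.
It fails at once if the oil bottle is pushed more than 30 mm or tipped (distance of olive_oil from where it was at the start of the episode above 0.03 m or angle between olive_oil's own z axis and vertical above 0.3 rad).
It fails at once if the kitchen roll is pushed more than 30 mm or tipped (distance of kitchen_roll from where it was at the start of the episode above 0.03 m or angle between kitchen_roll's own z axis and vertical above 0.3 rad).
It fails at once if the mug is pushed more than 30 mm or tipped (distance of mug from where it was at the start of the episode above 0.03 m or angle between mug's own z axis and vertical above 0.3 rad).
It fails at once if the jam jar or the spice jar is pushed more than 30 mm or tipped (distance of any of jam_jar, spice_jar from where it was at the start of the episode above 0.03 m or angle between any of jam_jar, spice_jar's own z axis and vertical above 0.3 rad).
It fails at once if the crank is forced onto the grinder with more than 90 N (contact force between crank and grinder above 90 N).
It also fails if it takes over 64 s, if anything falls off the work surface, if the arm or the gripper's body presses on something with over 40 N, if the wrist force passes 120 N, or if a joint passes its speed limit or range.

## Working session

There is one attempt and no reset: what is moved stays moved. The work goes in short steps, Python scripts to look and compute and a shell command to move; the robot and the scene stay as the last step left them, time stands still between calls to the robot, and variables do not carry over. Pictures are saved under pics/ and viewed, at most 10 in all, crops included, and the job is handed in when it is done.

```bash
mkdir -p pics; ls
python3 - <<'E'
from station import *
import cv2,numpy as np
for n in("side","top"):
    p,d=snapshot(n); cv2.imwrite(f"pics/{n}0.png",p[...,::-1]); np.save(f"pics/{n}0.npy",d)
    c=camera_params(n); print(n,c["mtx"],np.round(c["extrinsics"],3),c.keys())
print(sense())
E
```

```text
pics
side [[371.60297665   0.         321.5604276 ]
 [  0.         371.60297665 199.55248476]
 [  0.           0.           1.        ]] [[-9.750e-01 -1.920e-01  1.100e-01  6.690e-01]
 [ 2.210e-01 -8.440e-01  4.880e-01  5.670e-01]
 [-1.000e-03  5.000e-01  8.660e-01  1.279e+00]
 [ 0.000e+00  0.000e+00  0.000e+00  1.000e+00]] dict_keys(['mtx', 'extrinsics'])
top [[389.75988803   0.         321.65039441]
 [  0.         389.75988803 207.89638381]
 [  0.           0.           1.        ]] [[-0.378  0.868 -0.323  0.076]
 [-0.926 -0.357  0.126  0.123]
 [-0.006  0.347  0.938  1.418]
 [ 0.     0.     0.     1.   ]] dict_keys(['mtx', 'extrinsics'])
{'t': 0.1, 'q': array([-1.30350318e+00,  5.28398356e-01,  1.43375085e+00, -2.74143567e-05,
        1.18143637e+00, -1.78514201e-01]), 'qd': array([-0.00253362, -0.00084548, -0.00188957, -0.00186402, -0.00063109,
       -0.00031533]), 'tau': array([ 1.89808566e-04, -4.43306243e+01, -1.78586161e+01, -2.47436674e-04,
        3.89071574e-03,  9.89029445e-07]), 'tcp_pos': array([ 0.26933065, -0.56327852,  0.23042346]), 'tool_rot': array([ 9.75258031e-01,  2.21067366e-01, -5.68812619e-05, -9.94913731e-04]), 'force': array([ 0.21099525, -0.3701718 ,  0.26525864]), 'ft_torque': array([ 0.0481814 ,  0.02008353, -0.00015893]), 'gripper_force': 0.0, 'finger_gap': 1.0029672861442351}
```

View pics/side0.png

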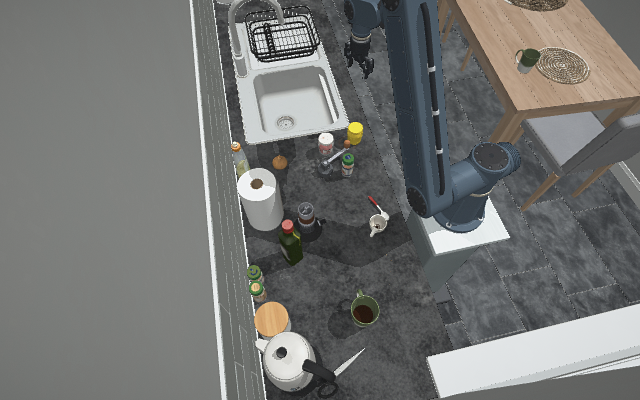

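View pics/top0.png

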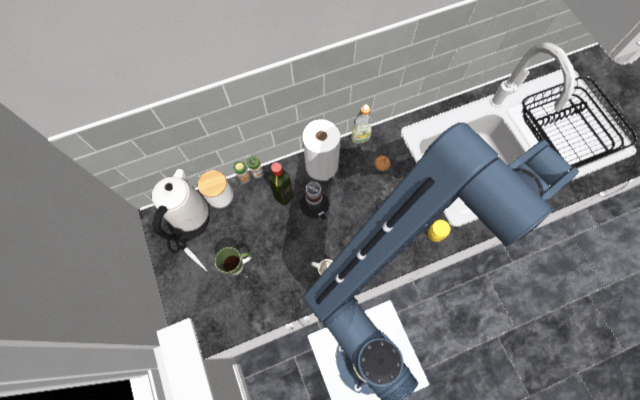

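The side view shows the crank near (325,165) with its knob near (347,144), between the red/white jam jar (326,142) and the spice jar (348,165). The grinder is at (306,213), the oil bottle at (290,240) and the roll at (262,200). In the top view the grinder is at (314,192) and the arm hides the crank. Next I'll enlarge these areas.

```bash
cat > h.py <<'E'
import numpy as np,cv2
from station import *
def px2w(n,u,v,z=None,d=None):
    c=camera_params(n);K=c["mtx"];E=c["extrinsics"]
    r=np.array([(u-K[0,2])/K[0,0],-(v-K[1,2])/K[1,1],-1.0]);w=E[:3,:3]@r;o=E[:3,3]
    if d is not None:return o+w*d
    return o+w*(z-o[2])/w[2]
def w2px(n,p):
    c=camera_params(n);K=c["mtx"];E=c["extrinsics"]
    q=E[:3,:3].T@(np.array(p)-E[:3,3]);return K[0,2]-K[0,0]*q[0]/q[2],K[1,2]+K[1,1]*q[1]/q[2]
def cloud(n,d):
    c=camera_params(n);K=c["mtx"];E=c["extrinsics"]
    v,u=np.mgrid[:400,:640]
    q=np.stack([(u-K[0,2])/K[0,0]*d,-(v-K[1,2])/K[1,1]*d,-d],-1)
    return q@E[:3,:3].T+E[:3,3]
def crop(im,x0,x1,y0,y1,s):return cv2.resize(im[y0:y1,x0:x1],None,fx=s,fy=s,interpolation=cv2.INTER_CUBIC)
E
python3 - <<'E'
from h import *
s=cv2.imread("pics/side0.png");t=cv2.imread("pics/top0.png")
a=crop(s,305,370,125,180,10)[:, :650]
cv2.imwrite("pics/c1.png",a)
b=np.hstack([crop(s,290,325,195,240,10),crop(t,295,330,170,215,10)])
cv2.imwrite("pics/c2.png",b)
P=cloud("side",np.load("pics/side0.npy"));T=cloud("top",np.load("pics/top0.npy"))
for v in range(138,178,3):print(v,[tuple(np.round(P[v,u]*1000).astype(int)) for u in range(318,354,3)])
E
```

```text
138 [(np.int64(466), np.int64(-398), np.int64(80)), (np.int64(454), np.int64(-395), np.int64(80)), (np.int64(443), np.int64(-390), np.int64(83)), (np.int64(430), np.int64(-388), np.int64(82)), (np.int64(420), np.int64(-380), np.int64(89)), (np.int64(388), np.int64(-450), np.int64(-4)), (np.int64(375), np.int64(-445), np.int64(-1)), (np.int64(363), np.int64(-442), np.int64(0)), (np.int64(350), np.int64(-439), np.int64(-1)), (np.int64(336), np.int64(-439), np.int64(-4)), (np.int64(330), np.int64(-414), np.int64(24)), (np.int64(325), np.int64(-390), np.int64(51))]
141 [(np.int64(468), np.int64(-389), np.int64(72)), (np.int64(458), np.int64(-377), np.int64(84)), (np.int64(447), np.int64(-372), np.int64(86)), (np.int64(434), np.int64(-374), np.int64(81)), (np.int64(422), np.int64(-371), np.int64(80)), (np.int64(404), np.int64(-389), np.int64(54)), (np.int64(378), np.int64(-432), np.int64(-4)), (np.int64(367), np.int64(-424), np.int64(2)), (np.int64(354), np.int64(-421), np.int64(2)), (np.int64(366), np.int64(-343), np.int64(99)), (np.int64(355), np.int64(-339), np.int64(100)), (np.int64(3
[... 6147 characters left out ...]
64(390), np.int64(-236), np.int64(24)), (np.int64(378), np.int64(-235), np.int64(22)), (np.int64(363), np.int64(-240), np.int64(10))]
177 [(np.int64(497), np.int64(-264), np.int64(-3)), (np.int64(485), np.int64(-257), np.int64(3)), (np.int64(473), np.int64(-258), np.int64(-3)), (np.int64(461), np.int64(-254), np.int64(-1)), (np.int64(448), np.int64(-255), np.int64(-6)), (np.int64(436), np.int64(-251), np.int64(-4)), (np.int64(425), np.int64(-245), np.int64(0)), (np.int64(412), np.int64(-244), np.int64(-2)), (np.int64(400), np.int64(-240), np.int64(-1)), (np.int64(388), np.int64(-240), np.int64(-4)), (np.int64(375), np.int64(-238), np.int64(-6)), (np.int64(363), np.int64(-235), np.int64(-5))]
```

View pics/c1.png

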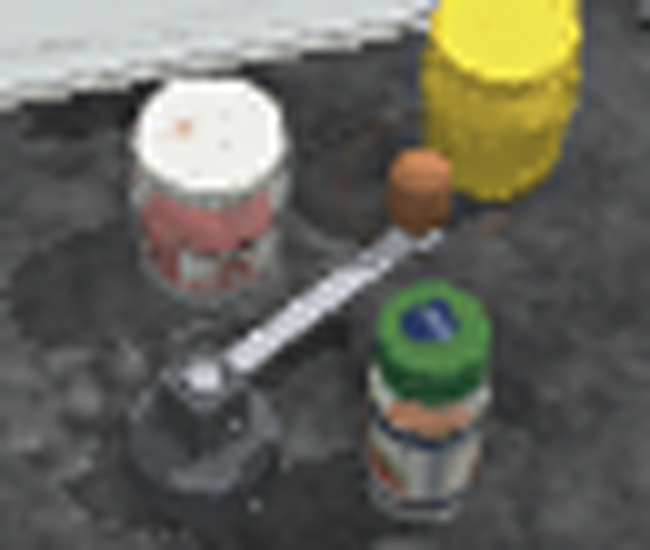

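View pics/c2.png

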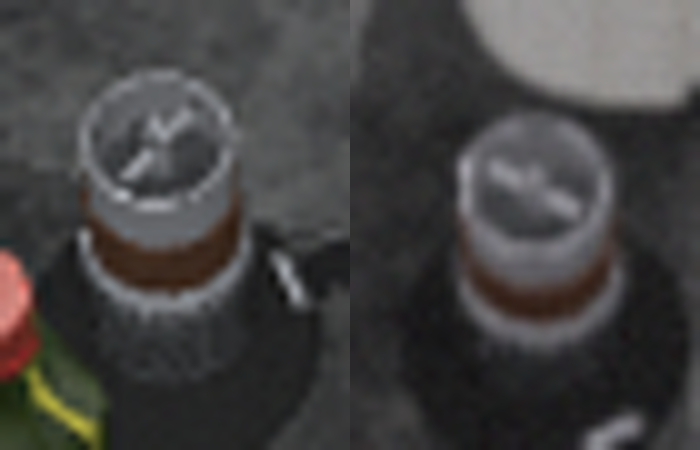

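The crop shows the pin clearly in both views. In the side view its ends are at (302.5,212) and (309,206.5), with the rim centre at (305.3,208.4). In the top view its ends are at (309,186.5) and (317.5,191), with the rim centre at (313.2,187.4). For the crank, the hub top is at (324.8,161.5) and the knob top at (346.5,141.0).

Run:
```python
from h import *
f=lambda x,o:(x+.5)/10-.5+o
def S2(x,y,z):return px2w("side",f(x,290),f(y,195),z)
def T2(x,y,z):return px2w("top",f(x-350,295),f(y,170),z)
a,b=S2(157,138,.16),T2(537,178,.16);print("rim",a.round(4),b.round(4))
# triangulate rim
def tri(r1,r2):
    import numpy as np
    A=[];B=[]
    for n,u,v in(r1,r2):
        o=camera_params(n)["extrinsics"][:3,3];w=px2w(n,u,v,0)-o;w/=np.linalg.norm(w);M=np.eye(3)-np.outer(w,w);A.append(M);B.append(M@o)
    return np.linalg.solve(sum(A),sum(B))
print("tri",tri(("side",f(157,290),f(138,195)),("top",f(187,295),f(178,170))).round(4))
for g,p,q in((S2,(125,172),(190,118)),(T2,(495,168),(578,212))):
    p,q=g(*p,.157),g(*q,.157);print("pin",p.round(4),q.round(4),np.degrees(np.arctan2(*(q-p)[1::-1]))%180, np.linalg.norm(p-q))
h=px2w("side",f(207,305),f(375,125),.059);k=px2w("side",f(420,305),f(165,125),.1)
print("hub",h.round(4),"knob",k.round(4),np.linalg.norm((k-h)[:2]),np.degrees(np.arctan2(*(k-h)[1::-1])))
P=cloud("side",np.load("pics/side0.npy"));T=cloud("top",np.load("pics/top0.npy"))
def box(P,c,r,z0,z1):
    m=(np.hypot(P[...,0]-c[0],P[...,1]-c[1])<r)&(P[...,2]>z0)&(P[...,2]<z1);return P[m]
for n,Q in(("s",P),("t",T)):
    for nm,c,r,z0,z1 in(("rim",a,.04,.15,.17),("knobtop",k,.02,.09,.11),("hubtop",h,.022,.048,.068)):
        X=box(Q,c,r,z0,z1);
        if len(X):print(n,nm,len(X),X.mean(0).round(4),((X.max(0)+X.min(0))/2).round(4),np.median(X[:,2]).round(4))
    # tall objects near grinder
    X=box(Q,a,.3,.19,.3);
    X=X[X[:,2]>.2]
    lab=((X[:,:2]*50).astype(int));
    u,cn=np.unique(lab,axis=0,return_counts=True);print(n,[(tuple((x/50).round(2)),c) for x,c in zip(u,cn) if c>8])
X=box(P,h,.05,.012,.03);print("cap",len(X),X.min(0),X.max(0))
```

```text
rim [ 0.5891 -0.0423  0.16  ] [ 0.5915 -0.0473  0.16  ]
tri [ 0.5904 -0.0456  0.1581]
pin [ 0.6022 -0.0334  0.157 ] [ 0.5762 -0.0491  0.157 ] 31.18429125980819 0.030399556324225176
pin [ 0.6019 -0.0355  0.157 ] [ 0.5752 -0.0562  0.157 ] 37.85038577197409 0.033805626605080207
hub [ 0.4609 -0.2876  0.059 ] knob [ 0.3607 -0.3409  0.1   ] 0.11350906105051159 -151.97609362870224
s rim 83 [ 0.5887 -0.0417  0.1569] [ 0.5885 -0.043   0.1598] 0.1569
s knobtop 25 [ 0.3605 -0.3398  0.0955] [ 0.3598 -0.3399  0.0958] 0.0951
s hubtop 55 [ 0.4609 -0.2857  0.0567] [ 0.4595 -0.2853  0.0558] 0.0568
s [((np.float64(0.64), np.float64(0.04)), np.int64(33)), ((np.float64(0.64), np.float64(0.06)), np.int64(74)), ((np.float64(0.66), np.float64(-0.14)), np.int64(11)), ((np.float64(0.66), np.float64(-0.12)), np.int64(23)), ((np.float64(0.66), np.float64(-0.1)), np.int64(25)), ((np.float64(0.66), np.float64(0.04)), np.int64(38)), ((np.float64(0.66), np.float64(0.06)), np.int64(86)), ((np.float64(0.68), np.float64(-0.16)), np.int64(26)), ((np.float64(0.68), np.float64(-0.14)), np.int64(30)), ((np.float64(0.68),
[... 5813 characters left out ...]
1)), np.int64(93)), ((np.float64(0.82), np.float64(-0.08)), np.int64(90)), ((np.float64(0.82), np.float64(-0.06)), np.int64(96)), ((np.float64(0.82), np.float64(-0.04)), np.int64(93)), ((np.float64(0.82), np.float64(-0.02)), np.int64(90)), ((np.float64(0.82), np.float64(0.0)), np.int64(180)), ((np.float64(0.82), np.float64(0.02)), np.int64(97)), ((np.float64(0.82), np.float64(0.04)), np.int64(94)), ((np.float64(0.82), np.float64(0.06)), np.int64(98)), ((np.float64(0.82), np.float64(0.08)), np.int64(95)), ((np.float64(0.82), np.float64(0.1)), np.int64(97)), ((np.float64(0.82), np.float64(0.12)), np.int64(67))]
cap 117 [ 0.43221641 -0.31501197  0.01200145] [ 0.49529716 -0.25262397  0.02992583]
```

```bash
cat >> h.py <<'E'
from scipy.spatial.transform import Rotation as R
def goto(x,y,z,yaw=None):
    s=sense();M=R.from_quat(s["tool_rot"]).as_matrix();d=M.T@(np.array([x,y,z])-s["tcp_pos"])/.025
    w=np.degrees(np.arctan2(M[1,0],M[0,0]))
    print("t",round(s["t"],2),"tcp",s["tcp_pos"].round(4),"yaw",w.round(2),"tilt",M[2].round(4),"F",s["force"].round(1),"q6",s["q"][5].round(2))
    print("units",d.round(2),"turn",None if yaw is None else round((w-yaw)/6,2))
E
python3 -m handwheel '[[[0.97,-0.55,0,-0.04],[0.97,-0.55,0,-0.04],[0.97,-0.55,0,-0.04],[0.97,-0.55,0,-0.04],[0.97,-0.55,0,-0.04],[0.97,-0.55,0,-0.04],[0.97,-0.55,0,-0.04],[0.97,-0.55,0,-0.04],[0.97,-0.55,0,-0.04],[0.97,-0.55,0,-0.04],[0.97,-0.55,0.5,-0.04],[0.97,-0.55,0.5,0],[0,0,1,0],[0,0,0,0]]]' 62
python3 - <<'E'
from h import *
goto(.461,-.2875,.0295,28)
p,d=snapshot("side");cv2.imwrite("pics/s1.png",crop(p[...,::-1],290,370,115,185,8))
p,d=snapshot("top");cv2.imwrite("pics/t1.png",p[...,::-1])
t=sense()["tcp_pos"];print(w2px("side",t))
E
```

```text
t: 1.85
tcp_pos: [0.4537, -0.282, 0.1801]
tool_rot: [0.97, 0.245, -0.001, -0.002]
force: [-0.4, -0.2, 0.5]
finger_gap: 0.73
gripper_force: 0.0
t 1.85 tcp [ 0.4537 -0.282   0.1801] yaw 28.33 tilt [-0.0014 -0.0048 -1.    ] F [-0.4 -0.2  0.5] q6 0.31
units [0.16 0.36 6.02] turn 0.05
(np.float64(327.2970102783255), np.float64(143.14547658839678))
```

View pics/s1.png

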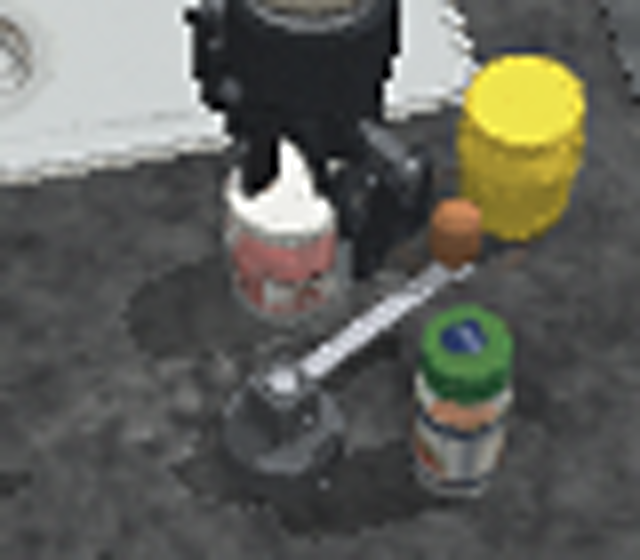

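The fingers stand open astride the hub's line, with tips at about (258,190) and (368,275) in the crop. The hub top is at (285,378) and both jars are clear of the fingers. Descending to grip.

```bash
python3 -m handwheel '[[[0.1,0.18,0.7,0.05],[0.1,0.18,0.8,0],[0,0,0.8,0],[0,0,0.8,0],[0,0,0.8,0],[0,0,0.8,0],[0,0,0.7,0],[0,0,0.4,0],[0,0,0.2,0],[0,0,0,0]]]'
python3 - <<'E'
from h import *
goto(.462,-.2875,.029,28)
E
```

```text
t: 3.2
tcp_pos: [0.4633, -0.2909, 0.0313]
tool_rot: [0.971, 0.241, 0.0, 0.0]
force: [0.3, 0.2, 0.4]
finger_gap: 0.725
gripper_force: 0.0
t 3.2 tcp [ 0.4633 -0.2909  0.0313] yaw 27.88 tilt [ 0.e+00  1.e-04 -1.e+00] F [0.3 0.2 0.4] q6 0.32
units [ 0.02 -0.14  0.09] turn -0.02
```

```bash
python3 -m handwheel '[[[0,-0.1,0.05,0],[0,0,0,0],[0,0,0,0],[0,0,0,0],[0,0,0,0],[0,0,0,0]]]' 15 60
python3 - <<'E'
from h import *
goto(.462,-.2875,.029,28)
p,d=snapshot("side");cv2.imwrite("pics/s2.png",crop(p[...,::-1],300,360,130,185,10))
E
```

```text
t: 3.95
tcp_pos: [0.4622, -0.2886, 0.0307]
tool_rot: [0.971, 0.241, 0.0, 0.0]
force: [-0.5, 1.6, 5.7]
finger_gap: 0.32
gripper_force: 60.3
t 3.95 tcp [ 0.4622 -0.2886  0.0307] yaw 27.89 tilt [ 3.e-04  6.e-04 -1.e+00] F [-0.5  1.6  5.7] q6 0.32
units [ 0.02 -0.04  0.07] turn -0.02
```

View pics/s2.png

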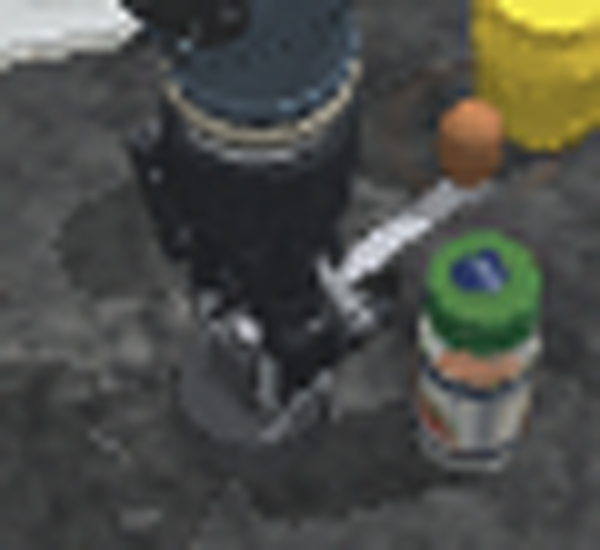

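```bash
python3 -m handwheel '[[[0,0,-0.4,0],[0,0,-0.8,0],[0,0,-0.9,0],[0,0,-0.9,0],[0,0,-0.9,0],[0,0,-0.9,0],[0,0,-0.9,0],[0,0,-0.9,0],[0,0,-0.8,0],[0,0,-0.4,0],[0,0,-0.1,0],[0,0,0,0]]]'
python3 - <<'E'
from h import *
goto(.59,-.0447,.221,34.5)
E
```

```text
t: 5.5
tcp_pos: [0.4616, -0.2883, 0.2269]
tool_rot: [0.971, 0.241, -0.0, -0.001]
force: [-0.0, -0.5, -2.6]
finger_gap: 0.319
gripper_force: 59.3
t 5.5 tcp [ 0.4616 -0.2883  0.2269] yaw 27.88 tilt [-4.0e-04 -1.3e-03 -1.0e+00] F [-0.  -0.5 -2.6] q6 0.32
units [ 9.1  -6.21  0.24] turn -1.1
```

```bash
python3 -m handwheel '[[[0.5,-0.34,0,0],[0.9,-0.61,0,0],[0.9,-0.61,0,0],[0.9,-0.61,0,0],[0.9,-0.61,0,0],[0.9,-0.61,0,0],[0.9,-0.61,0,0],[0.9,-0.61,0,0],[0.9,-0.61,0,0],[0.9,-0.61,0,0],[0.5,-0.34,0,-0.3],[0,0,0,-0.8],[0,0,0,0],[0,0,0,0]]]'
python3 - <<'E'
from h import *
goto(.59,-.0447,.221,34.5)
a,d=snapshot("side");b,d2=snapshot("top");np.save("pics/d3s.npy",d);np.save("pics/d3t.npy",d2)
cv2.imwrite("pics/s3f.png",a[...,::-1]);cv2.imwrite("pics/t3f.png",b[...,::-1])
cv2.imwrite("pics/c3.png",np.hstack([crop(a[...,::-1],280,345,165,240,6),crop(b[...,::-1],285,350,145,220,6)]))
E
```

```text
t: 7.25
tcp_pos: [0.5907, -0.046, 0.2273]
tool_rot: [0.955, 0.296, -0.0, -0.0]
force: [-0.1, -0.3, -2.6]
finger_gap: 0.315
gripper_force: 59.2
t 7.25 tcp [ 0.5907 -0.046   0.2273] yaw 34.42 tilt [-5.e-04 -4.e-04 -1.e+00] F [-0.1 -0.3 -2.6] q6 0.7
units [ 0.01 -0.06  0.25] turn -0.01
```

View pics/c3.png

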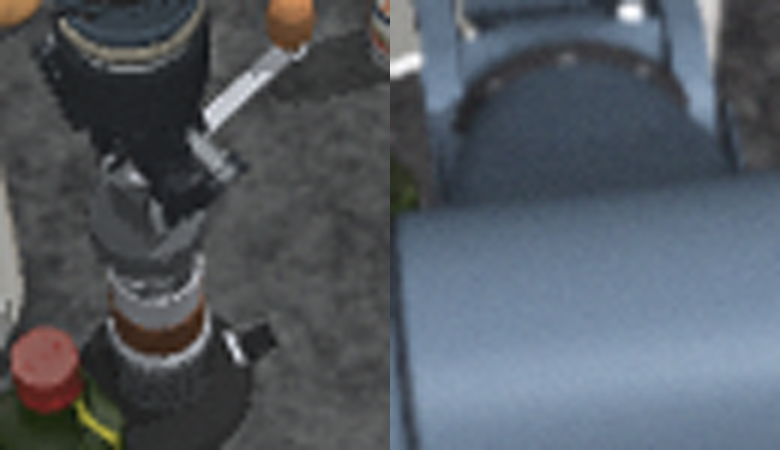

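The side crop shows the cap above the rim: its edges are at columns about 90 and 207, against 108 and 205 for the rim. The wrist hides everything in the top view. I'll compare with projected circles.

Run:
```python
from h import *
im=crop(cv2.imread("pics/s3f.png"),285,335,178,230,14)
th=np.linspace(0,2*np.pi,72)
def circ(c,r,z,col):
    p=np.array([w2px("side",(c[0]+r*np.cos(t),c[1]+r*np.sin(t),z)) for t in th])
    q=((p-[285,178]+.5)*14-.5)
    print(z,p.min(0).round(2),p.max(0).round(2))
    for a in q:cv2.circle(im,tuple(int(v) for v in a),1,col,-1)
circ((.5891,-.0423),.0265,.160,(0,255,0))
t=sense()["tcp_pos"]
circ(t,.0325,t[2]-.0307,(0,255,255));circ(t,.0325,t[2]-.0047,(0,0,255))
cv2.imwrite("pics/c4.png",im)
for dz in(.15,.2):print(w2px("side",(.59,-.045,dz)),w2px("side",(.592,-.045,dz)),w2px("side",(.59,-.043,dz)))
```

```text
0.16 [297.52 201.64] [312.97 215.2 ]
0.19678330573738334 [294.38 193.87] [313.79 210.74]
0.22278330573738334 [293.88 189.87] [313.64 206.94]
(np.float64(304.9454730768872), np.float64(209.12220403169488)) (np.float64(304.3784637638132), np.float64(209.23503414707528)) (np.float64(305.0609843582131), np.float64(209.61822152659343))
(np.float64(304.3502049411522), np.float64(201.97069647122515)) (np.float64(303.7633144282199), np.float64(202.08619637234221)) (np.float64(304.46927913852363), np.float64(202.47839842358334))
```

View pics/c4.png

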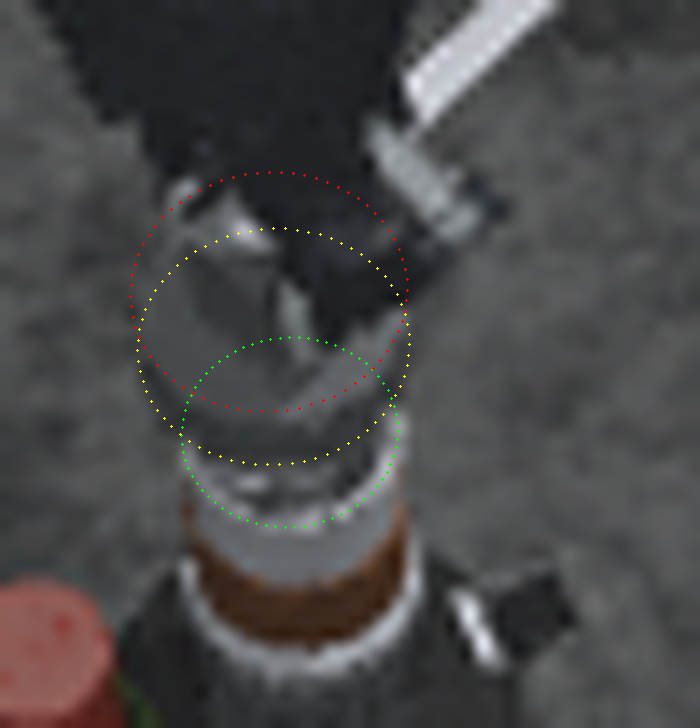

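The projected cap circles, placed at the TCP, match the cap seen in the image. The rim appears about 2 mm less in x and 4 mm more in y than the TCP. I'll shift by that much and lower gently.

```bash
python3 -m handwheel '[[[0.02,-0.15,0,0],[0,0,0.2,0],[0,0,0.2,0],[0,0,0.2,0],[0,0,0.2,0],[0,0,0.1,0],[0,0,0.1,0],[0,0,0,0]]]'
python3 - <<'E'
from h import *
goto(.589,-.0425,.195,34.5)
E
```

```text
t: 8.35
tcp_pos: [0.5892, -0.0425, 0.2024]
tool_rot: [0.955, 0.296, -0.0, -0.0]
force: [-0.1, 0.2, -2.8]
finger_gap: 0.322
gripper_force: 59.3
t 8.35 tcp [ 0.5892 -0.0425  0.2024] yaw 34.48 tilt [-2.e-04 -3.e-04 -1.e+00] F [-0.1  0.2 -2.8] q6 0.71
units [-0.01 -0.    0.3 ] turn -0.0
```

```bash
python3 -m handwheel '[[[0,0,0.1,0],[0,0,0.1,0],[0,0,0.1,0],[0,0,0.1,0],[0,0,0,0]]]'
python3 -m handwheel '[[[0,0,0.05,0],[0,0,0.05,0],[0,0,0.05,0],[0,0,0,0]]]'
```

```text
t: 8.98
tcp_pos: [0.5891, -0.0425, 0.1923]
tool_rot: [0.955, 0.296, -0.0, -0.0]
force: [-0.6, -0.4, -2.1]
finger_gap: 0.318
gripper_force: 59.3
t: 9.48
tcp_pos: [0.5892, -0.0425, 0.1887]
tool_rot: [0.955, 0.296, -0.0, -0.0]
force: [0.2, -0.7, -3.0]
finger_gap: 0.318
gripper_force: 59.3
```

```bash
python3 -m handwheel '[[[0,0,0.05,0],[0,0,0.05,0],[0,0,0.05,0],[0,0,0,0]]]'
python3 -m handwheel '[[[0,0,0.05,0],[0,0,0.05,0],[0,0,0.05,0],[0,0,0,0]]]'
```

```text
t: 9.98
tcp_pos: [0.5891, -0.0425, 0.1849]
tool_rot: [0.955, 0.296, -0.0, -0.0]
force: [-0.4, -1.4, -2.8]
finger_gap: 0.32
gripper_force: 59.3
t: 10.48
tcp_pos: [0.5892, -0.0425, 0.1812]
tool_rot: [0.955, 0.296, -0.0, -0.0]
force: [-0.0, 0.6, -3.5]
finger_gap: 0.316
gripper_force: 59.3
```

The cap has already gone below the pin top with no force, so the slots are aligned. I'll carry on down to home.

```bash
python3 -m handwheel '[[[0,0,0.1,0],[0,0,0.1,0],[0,0,0.05,0],[0,0,0.05,0],[0,0,0,0]]]'
python3 -m handwheel '[[[0,0,0.04,0],[0,0,0.04,0],[0,0,0,0],[0,0,0,0]]]'
```

```text
t: 11.1
tcp_pos: [0.5892, -0.0425, 0.1737]
tool_rot: [0.955, 0.296, -0.0, -0.0]
force: [0.4, -0.0, -2.8]
finger_gap: 0.316
gripper_force: 59.3
t: 11.6
tcp_pos: [0.5893, -0.0425, 0.1727]
tool_rot: [0.955, 0.296, 0.0, 0.0]
force: [-2.0, 0.8, 5.8]
finger_gap: 0.319
gripper_force: 60.3
```

Home: it stopped at 0.1727 with about 8 N. Now winding clockwise.

```bash
python3 -m handwheel '[[[0,0,0,0.4],[0,0,0,0.6],[0,0,0,0.7],[0,0,0,0.7],[0,0,0,0.7],[0,0,0,0.7],[0,0,0,0.7],[0,0,0,0.7],[0,0,0,0]]]'
python3 -c "
from h import *
goto(.589,-.0425,.1727);print(sense()['ft_torque'])"
```

```text
t: 12.72
tcp_pos: [0.5903, -0.0434, 0.1727]
tool_rot: [1.0, 0.029, 0.001, 0.001]
force: [-0.6, -2.6, 5.6]
finger_gap: 0.319
gripper_force: 60.3
t 12.72 tcp [ 0.5903 -0.0434  0.1727] yaw 3.36 tilt [ 0.0025  0.0021 -1.    ] F [-0.6 -2.6  5.6] q6 1.25
units [-0.05 -0.04  0.  ] turn None
[-0.33441851  0.2044614   0.12852785]
```

```bash
python3 -m handwheel '[[[0,0,0,0.5],[0,0,0,0.7],[0,0,0,0.7],[0,0,0,0.7],[0,0,0,0.7],[0,0,0,0.7],[0,0,0,0.7],[0,0,0,0.7],[0,0,0,0.7],[0,0,0,0.7],[0,0,0,0.7],[0,0,0,0.7],[0,0,0,0.7],[0,0,0,0.7],[0,0,0,0.7],[0,0,0,0.7],[0,0,0,0.3],[0,0,0,0],[0,0,0,0]]]'
python3 -c "
from h import *
goto(.589,-.0425,.1727);print(sense()['ft_torque'])
a,d=snapshot('side');cv2.imwrite('pics/c5.png',crop(a[...,::-1],230,360,130,270,4))"
```

```text
t: 15.1
tcp_pos: [0.5898, -0.0446, 0.1728]
tool_rot: [0.846, -0.533, 0.002, 0.001]
force: [-2.3, -6.3, 6.3]
finger_gap: 0.317
gripper_force: 60.6
t 15.1 tcp [ 0.5898 -0.0446  0.1728] yaw -64.37 tilt [ 4.3e-03  5.0e-04 -1.0e+00] F [-2.3 -6.3  6.3] q6 2.43
units [-0.09 -0.01  0.  ] turn None
[-0.90387233  0.46724845  0.25682481]
```

View pics/c5.png

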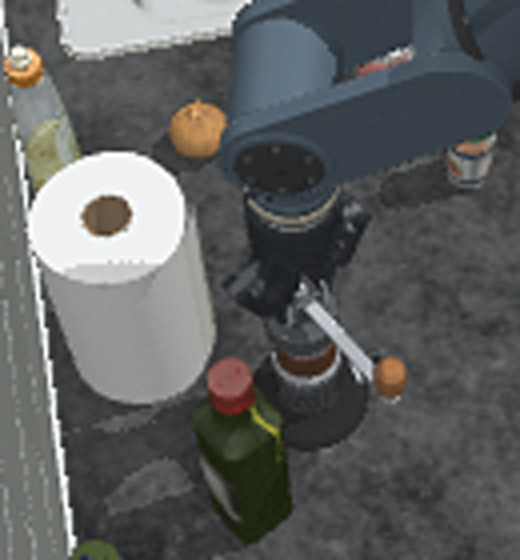

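The crank sits seated on the grinder with its arm pointing clear of the bottle, and the roll and bottle are in place. The torque of 0.26 N m matches the burr friction. Releasing and retreating upward.

```bash
python3 -m handwheel '[[[0,0,0,0],[0,0,0,0],[0,0,0,0],[0,0,0,0],[0,0,-0.2,0],[0,0,-0.5,0],[0,0,-0.8,0],[0,0,-0.8,0],[0,0,-0.8,0],[0,0,-0.8,0],[0,0,-0.8,0],[0,0,-0.5,0],[0,0,-0.2,0],[0,0,0,0]]]' 60
python3 - <<'E'
from h import *
goto(.59,-.045,.3)
a,d=snapshot('side');cv2.imwrite('pics/s6.png',a[...,::-1]);P=cloud("side",d)
k=P[(np.hypot(P[...,0]-.59,P[...,1]+.045)<.145)&(P[...,2]>.195)&(P[...,2]<.25)&(a[...,0]>a[...,2]*1.5)&(a[...,0]<230)];k=k[k[:,1]>.02]if len(k) else k
print(len(k),k.mean(0) if len(k) else '')
cv2.imwrite('pics/c6.png',np.hstack([crop(a[...,::-1],230,330,130,260,5)[:600],crop(a[...,::-1],290,350,190,250,5)[:,:290] if 0 else np.zeros((600,10,3),np.uint8)]))
E
```

```text
t: 16.9
tcp_pos: [0.5892, -0.0425, 0.3069]
tool_rot: [0.846, -0.534, 0.0, -0.0]
force: [-0.4, -0.4, -0.4]
finger_gap: 0.7
gripper_force: 0.0
t 16.9 tcp [ 0.5892 -0.0425  0.3069] yaw -64.52 tilt [-0. -0. -1.] F [-0.4 -0.4 -0.4] q6 2.44
units [0.11 0.01 0.27] turn None
141 [0.59983102 0.06678762 0.22807261]
```

View pics/c6.png

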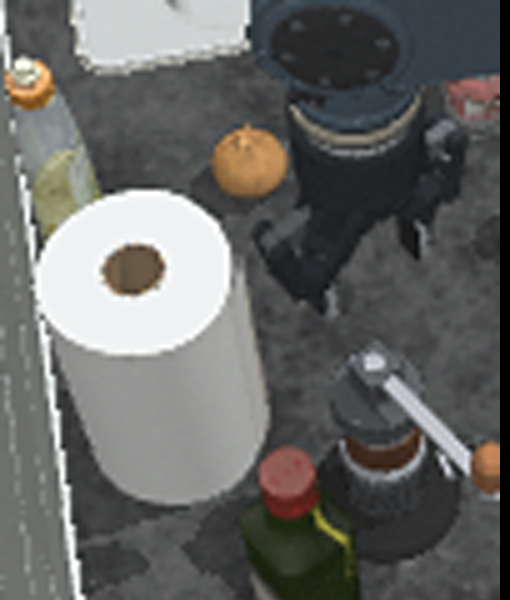

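The crank is seated level on the rim, with its hub at (370,362) in the crop. The gripper is clear above it, and the bottle and roll stand where they were.

```bash
python3 -c "
from station import *
print(sign_off())"
```

```text
the job is handed in; nothing more can be done
None
```

I put the crank fully home on the grinder, turned it about 99° clockwise, let go and handed the job in at about 17 s. The burr angle isn't readable, but after slot play I estimate at least 80° (the job needs 63°). The bottle and roll looked unmoved in the last picture; I didn't recheck the mug or the two jars after the move, and the hand-in returned no verdict.

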